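Pack a bare abacus frame and tuck its case shut

ROBOT

A 6-joint arm with a two-finger parallel gripper is mounted at the origin on the work surface. World frame = base frame: x ahead of the robot, y to its left, z up, the work surface at z = 0. Lengths are in mm, angles in rad, forces in N, time in s.
With the tool pointing down it reaches from about 350 to 875 mm from the base axis. Payload 4.2 kg.
Tool frame: the origin (TCP) lies midway between the tips of the shut fingers; the grasp point (between the pads) lies 19 mm behind it (arm.tcp_to_grasp is the distance from the TCP to the grasp point, in mm); z points along the fingers, y is the line along which they close (so a half turn about z gives the same grasp; the last joint's range is limited). The gripper opens to 85 mm and grips with 20 to 120 N. Pads are 22 mm wide; open, the fingers measure 114 mm over their backs; the gripper's body (76 mm by 85 mm) begins 54 mm behind the grasp point. The pads swing forward as they close: fully open they stand 13 mm farther back than shut.
Start: joints at [1.506, 0.385, 0.008, 0, -1.194, -0.259], TCP at [198.825, 592.51, 210.512] pointing down, gripper open.
Joint ranges: [-3.14, 3.14], [-1.21, 2.06], [-1.07, 1.41], [-3.16, 2.05], [-2.99, -0.16], [-3.1, 3.1]. Speed limits (rad/s): [2.79, 2.79, 3.14, 3.14, 3.14, 3.14].

INTERFACE

Orientations are given as a unit quaternion [x, y, z, w].
In Python, from bench import arm, get_image gives the robot as it stands.
- The arm moves only by the tool drive_tool, never from a script. Its argument "deltas" is a list of rows, each a list of 2 entries, a list of its own where there are three numbers: the shift along the tool's x, y, z in cm, then the turn, a rotation vector about the tool's x, y, z in degrees. In form: [[[x, y, z], [ax, ay, az]], ...]. A call has 1 to 12 rows; each row shifts and turns the commanded pose from where the row before left it, along the tool's axes as they then stand; what a row does not reach is not made up. A row lasts 1/10 s, in which the tool goes at most 50 mm and 8.59 degrees, less where a joint would pass 70% of its speed; a pose out of reach is approached as far as the arm can. A call with a gripper value outside its range is refused whole. "claw" is the finger opening in cm, from 0 to 8.54, set as the call begins (left out, the last holds). The fingers move at their own pace and stop on an object; the grip force is fixed at half the most. Time passes only in rows, so rows that do not move let the fingers close. It gives the time, the measured TCP pose, the force, the opening and the grip force at its end, in the units of the state.
- arm.read_state(): the state, without advancing time (a new reading comes with each control period).
- get_image(name): name is "side" or "top" or "wrist"; returns a dict with "img" (400x640x3 uint8, red, green, blue), "fx", "fy", "cx", "cy" (pixels), "D" ([k1, k2, p1, p2, k3] as OpenCV has them; the pictures are not rectified), "eye" and "orientation" of the camera in the world; the wrist camera has in their place "mount" (4x4, takes a point from camera to tool coordinates, whose origin is the TCP and whose axes are the flange's). Camera axes: x right, y down, z forward; pixel columns grow to the right and rows downward; lengths in mm; the calibration is good to about 2 mm. A picture is of the moment at which its call begins: read the wrist's pose just before it. There is no depth.
- arm.job_done(): hands the job in; it is judged then, once.
The state is a dict: "clock": time; "joints": joint angles; "joint_vel": joint speeds; "joint_efforts": joint torques, N m; "position": TCP position; "ee_rot": TCP orientation; "contact_force": force on the tool from outside, world axes, zero at the start; "wrist_torque": the same for the moment, N m; "gripper_width": finger opening in mm; "grasp_force": force on a finger pad.
Only numpy, scipy, OpenCV 4.12 (cv2) and the standard library are available. Lean on these libraries where they do the work, as an engineer would, in place of code of your own. Each camera call takes 0.05 s, during which the arm holds its last target. There are 200 camera calls.

TASK

Lay the small bare bead frame flat in the open wooden case, under the leaning lid, far enough back towards the hinge that the lid's tab has a clear gap just inside the rim opposite the hinge, and let go of it. Then swing the lid down without slamming it and press it fully home, so that its tab drops behind that rim. Leave the other things on the bench where they are.

Things in the scene. Friction and masses are not known exactly. Their poses are not given: they have to be found in the camera images.
- frame: unstrung beech abacus frame lying loose and flat on the bench: 90 mm (its x) by 150 mm (its y) by 24 mm high, 0.13 kg. Rails 14 mm wide all round and a middle bar 16 mm wide (in y) running along x through the centre; the openings beside the bar are 62 mm (x) by 53 mm (y). Origin: centre of its underside, z up.
- case: slim open wooden case fixed to the bench: outside 134 mm (its x) by 192 mm (its y) by 44 mm high, walls 10 mm, floor 10 mm, inside 114 by 172 mm and 34 mm deep. Origin: centre of its underside; x points from the front wall (on the robot's right, x = -67 to -57 mm) to the hinged wall (left). The frame goes in with its x along the case's x.
- lid (a joint): hinge of the case's lid, rad: 0 shut on the rims, grows as it opens, stop at 1.3; starts at 1.1 to 1.3, leaning over the case. Stiff: it stays where it is left, so it must be pushed all the way. The lid is a board 129 mm from hinge line to free edge, 192 mm wide, 8 mm thick, lying above the hinge line when shut. For its tab see lid_edge.
- lid_edge (a point): middle of the lid's free edge, on its outer (upper when shut) face. Under the lid hangs a tab square to the board, in the middle, 70 mm wide, 24 mm deep, 6 mm thick, 108 to 114 mm from the hinge line: when shut it stands at case x = -52 to -46 mm, so the frame must lie wholly above case x = -46 mm or the lid stops on it.
- lid_hinge (a point): middle of the lid's hinge line, fixed on the case at case x = +62 mm, z = 44 mm, axes as the case
- cork: cork sanding block, 110 x 60 x 32 mm, bystander; origin at the centre of its underside
- jar: clear jar of orange beads, 74 mm across, 109 mm high, bystander; origin at the centre of its underside
- mallet: pale wooden mallet lying down, head 60 x 110 x 56 mm, handle 170 mm towards its -x, bystander; origin under the middle of the head
- drill: red-handled steel hand drill lying down, about 325 mm long along its x, 70 mm high, bystander; origin under its gear wheel
- tin: tin of steel rods, 72 mm across, 100 mm high with rods to 190 mm, bystander; origin at the centre of its underside
- brush: dusting brush, 180 mm long, lying along its x, bystander
Things that resemble listed ones, but are neither listed nor needed, are in the scene too. Leave any black or red look-alike of the frame alone. Leave any pink look-alike of the case alone.

How it is judged (in metres and radians):
On the way, in this order (a step that is already met when the one before it is completed fails the run):
1. the frame lies flat on the case's floor, let go, while the lid is still open (x of frame in the frame of case between -0.015 and 0.03 m and y of frame in the frame of case between -0.03 and 0.03 m and z of frame in the frame of case between 0.005 and 0.016 m and angle between frame's own z axis and vertical below 0.07 rad and contact force between the fingers and frame below 0.1 N and value of joint lid above 0.5 rad), for 0.2 s.
2. the lid is swung fully home, its tab behind the front rim (value of joint lid below 0.035 rad), for 0.2 s.
At the end, for the whole second after the job is handed in: The frame lies at rest flat on the case's floor (its origin 5 to 16 mm above the case's underside, -15 to +30 mm from the case's centre in x, within 30 mm in y, tilt under 0.07 rad) and the lid is shut to within 0.035 rad, its tab behind the front rim (x of frame in the frame of case between -0.015 and 0.03 m and y of frame in the frame of case between -0.03 and 0.03 m and z of frame in the frame of case between 0.005 and 0.016 m and angle between frame's own z axis and vertical below 0.07 rad and value of joint lid below 0.035 rad and linear speed of frame below 0.02 m/s); the robot touches nothing.
It fails at once if the lid is slammed (closing faster than 3 rad/s) (velocity of joint lid below -3 rad/s).
It fails at once if another thing on the bench is moved more than 30 mm (distance of any of cork, jar, mallet, drill, tin, brush from where it was at the start of the episode above 0.03 m).
It also fails if it takes over 56 s, if anything falls off the work surface, if the arm or the gripper's body presses on something with over 40 N, if the wrist force passes 120 N, or if a joint passes its speed limit or range.

## Working session

There is one attempt and no reset: what is moved stays moved. The work goes in short steps, Python scripts to look and compute and a tool call to move; the robot and the scene stay as the last step left them, time stands still between calls to the robot, and variables do not carry over. Pictures are saved under pics/ and viewed, at most 10 in all, crops included, and the job is handed in when it is done.

Besides the shell and the picture viewer there is one more tool, called after ">>>" as a command line: name --argument value ..., lists and objects as JSON in quotes. drive_tool: Moves the arm, as the interface text tells. Its arguments: {"type":"object","properties":{"deltas":{"type":"array"},"claw":{"type":"number"}},"required":["deltas"]}

```bash
mkdir -p pics
cat > h.py <<'E'
import numpy as np, cv2
from scipy.spatial.transform import Rotation as R
from bench import arm, get_image
def cam(name):
    s=arm.read_state(); d=get_image(name)
    if 'mount' in d:
        T=np.eye(4);T[:3,:3]=R.from_quat(s['ee_rot']).as_matrix();T[:3,3]=s['position']
        M=T@np.array(d['mount']); d['eye']=M[:3,3]; d['Rm']=M[:3,:3]
    else:
        o=np.array(d['orientation']); d['Rm']=R.from_quat(o).as_matrix() if o.size==4 else o
    d['K']=np.array([[d['fx'],0,d['cx']],[0,d['fy'],d['cy']],[0,0,1.]])
    return d
def save(d,f): cv2.imwrite(f,cv2.cvtColor(d['img'],cv2.COLOR_RGB2BGR))
def rays(d,px):
    u=cv2.undistortPoints(np.array(px,float).reshape(-1,1,2),d['K'],np.array(d['D'])).reshape(-1,2)
    return np.c_[u,np.ones(len(u))]@d['Rm'].T
def onplane(d,px,z):
    r=rays(d,px); e=np.array(d['eye']); return e+r*((z-e[2])/r[:,2])[:,None]
def proj(d,P):
    P=(np.array(P,float).reshape(-1,3)-d['eye'])@d['Rm']
    return cv2.projectPoints(P,np.zeros(3),np.zeros(3),d['K'],np.array(d['D']))[0].reshape(-1,2)
E
python3 - <<'E'
from h import *
for n in ('side','top'):
    d=cam(n); save(d,f'pics/{n}0.png'); print(n,d['eye'],d['Rm'].round(3).tolist(),d['fx'])
s=arm.read_state(); print(s['clock'],s['ee_rot'],R.from_quat(s['ee_rot']).as_matrix().round(3).tolist(), s['gripper_width'])
E
```

```text
side [ -40.54061268 -978.89003439  790.44716721] [[0.841, -0.32, 0.436], [-0.541, -0.48, 0.691], [-0.012, -0.817, -0.576]] 367.7993629014517
top [ 184.94098163 -109.65683435 1609.14452171] [[0.012, -0.976, 0.216], [-1.0, -0.011, 0.007], [-0.004, -0.216, -0.976]] 520.3673046224621
0.1 [ 9.86910471e-01 -1.61266027e-01 -1.12731739e-04  9.88994236e-04] [[0.948, -0.318, -0.001], [-0.318, -0.948, -0.002], [0.0, 0.002, -1.0]] 85.29640398045372
```

View pics/side0.png

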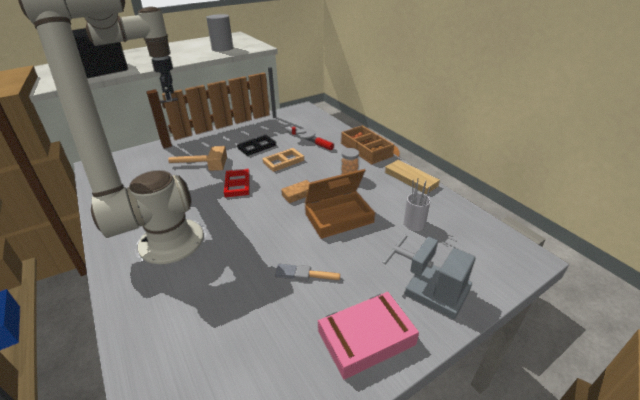

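View pics/top0.png

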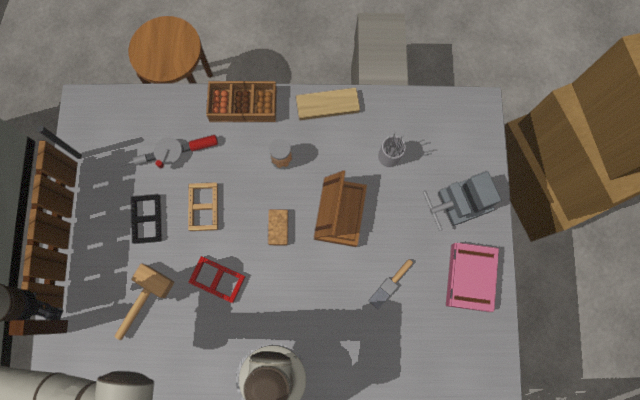

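The beech frame is at top pixel (203,207). The open case is at about (342,212), with its lid leaning on the left. The cork is at (278,227), between the two. I'll measure these more precisely.

Run:
```python
from h import *
d=cam('top'); im=d['img']; hsv=cv2.cvtColor(im,cv2.COLOR_RGB2HSV)
# frame
m=((hsv[...,1]>70)&(hsv[...,0]<30)&(hsv[...,2]>60)).astype(np.uint8)
def blob(m,x0,y0,x1,y1):
    k=np.zeros_like(m);k[y0:y1,x0:x1]=m[y0:y1,x0:x1]
    c=max(cv2.findContours(k,cv2.RETR_EXTERNAL,cv2.CHAIN_APPROX_NONE)[0],key=cv2.contourArea).reshape(-1,2);return c
for nm,box,z in (('frame',(180,175,225,240),20),('cork',(262,200,292,250),32),('case',(310,165,372,252),44)):
    c=blob(m,*box); P=onplane(d,c,z)[:,:2].astype(np.float32)
    print(nm,c.min(0),c.max(0),cv2.minAreaRect(P), cv2.boxPoints(cv2.minAreaRect(P)).round().tolist())
cv2.imwrite('pics/crop.png',cv2.resize(cv2.cvtColor(im[160:260,180:380],cv2.COLOR_RGB2BGR),None,fx=4,fy=4,interpolation=cv2.INTER_CUBIC))
```

```text
frame [188 183] [217 230] ((517.971923828125, 232.15333557128906), (151.9561767578125, 91.64200592041016), 2.8134915828704834) [[440.0, 274.0], [444.0, 183.0], [596.0, 190.0], [592.0, 282.0]]
cork [268 209] [287 244] ((454.62939453125, -5.84181022644043), (109.52991485595703, 58.52143859863281), 1.157698154449463) [[399.0, 22.0], [400.0, -36.0], [510.0, -34.0], [509.0, 25.0]]
case [314 171] [366 246] ((516.1714477539062, -200.6812286376953), (134.79812622070312, 227.8761749267578), 80.64289855957031) [[393.0, -249.0], [618.0, -286.0], [640.0, -153.0], [415.0, -116.0]]
```

View pics/crop.png

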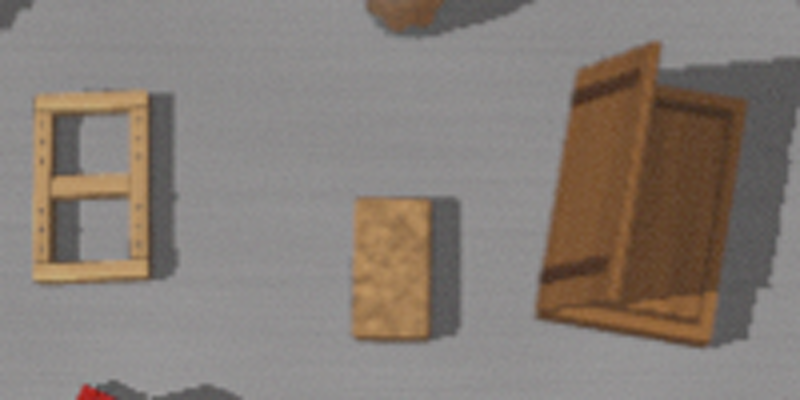

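Run:
```python
from h import *
d=cam('top'); f=lambda x,y:(180+(x+.5)/4-.5,160+(y+.5)/4-.5)
A=onplane(d,[f(745,98)],44)[0]; B0=onplane(d,[f(710,346)],0)[0];B44=onplane(d,[f(710,346)],44)[0];C=onplane(d,[f(537,320)],0)[0]
print(A,B0,B44,C)
hsv=cv2.cvtColor(d['img'],cv2.COLOR_RGB2HSV); m=((hsv[...,1]>70)&(hsv[...,0]<30)&(hsv[...,2]>40))
e=[(310+np.where(m[r,310:380])[0].max()+.5,r) for r in range(190,240)]
P=onplane(d,e,44); p=np.polyfit(P[:,0],P[:,1],1); print('front edge y=',p,np.degrees(np.arctan(p[0])),np.std(P[:,1]-np.polyval(p,P[:,0])))
e=[(c,160+np.where(m[160:260,c])[0].max()+.5) for c in range(320,352)]
Q=onplane(d,e,0); q=np.polyfit(Q[:,1],Q[:,0],1); print('near edge x=',q,np.degrees(np.arctan(q[0])))
# case pose
phi=np.arctan(p[0]); ey=-np.array([np.cos(phi),np.sin(phi)]); ex=np.array([ey[1],-ey[0]]); print('ex',ex,'ey',ey)
# front line: point.ex=-67 ; near edge: point.ey=+96
a=np.array([P[:,0].mean(),P[:,1].mean()])@ex+67; b=np.array([Q[:,0].mean(),Q[:,1].mean()])@ey-96
b2=A[:2]@ey+96
print('centre',ex*a+ey*b,'alt by far corner',ex*a+ey*b2)
c=ex*a+ey*(b+b2)/2
for th in np.arange(1.05,1.31,.05):
    x=62-129*np.cos(th);z=44+129*np.sin(th); x2=x+8*np.sin(th);z2=z+8*np.cos(th)
    pts=[np.r_[c+ex*xx+ey*y,zz] for xx,zz in((x,z),(x2,z2)) for y in(-96,96)]
    print(th.round(2),((proj(d,pts)-[180,160])*4).round().tolist())
```

```text
[ 588.578726   -277.87532923   44.        ] [ 400.54188619 -253.03564983    0.        ] [ 394.64655506 -249.1151394    44.        ] [ 419.52372579 -118.25513313    0.        ]
front edge y= [-1.63532648e-01 -1.83999831e+02] -9.287521019860241 0.9859811426729348
near edge x= [1.56345494e-01 4.39074495e+02] 8.886000078654051
ex [0.16138888 0.98689089] ey [-0.98689089  0.16138888]
centre [ 505.18635108 -198.72431611] alt by far corner [ 504.27176824 -198.57475196]
1.05 [[675.0, 43.0], [632.0, 301.0], [665.0, 40.0], [622.0, 299.0]]
1.1 [[667.0, 41.0], [624.0, 299.0], [658.0, 38.0], [614.0, 297.0]]
1.15 [[659.0, 38.0], [616.0, 297.0], [650.0, 35.0], [606.0, 295.0]]
1.2 [[651.0, 36.0], [608.0, 295.0], [642.0, 33.0], [598.0, 293.0]]
1.25 [[643.0, 34.0], [600.0, 293.0], [633.0, 31.0], [589.0, 291.0]]
1.3 [[635.0, 32.0], [591.0, 292.0], [625.0, 29.0], [580.0, 289.0]]
```

```bash
cat >> h.py <<'E'
def shift(target):
    s=arm.read_state(); M=R.from_quat(s['ee_rot']).as_matrix()
    return (M.T@(np.array(target)-s['position'])/10).round(2)
CASE=np.array([504.7,-198.6]); CX=np.array([.161,.987]); CY=np.array([-.987,.161])
def case2w(x,y,z): return np.r_[CASE+CX*x+CY*y,z]
E
python3 - <<'E'
from h import *
print(np.array(get_image('wrist')['mount']).round(2))
E
```

```text
[[  -0.     -0.95   -0.33   84.91]
 [   1.     -0.      0.      1.28]
 [  -0.     -0.33    0.95 -163.36]
 [   0.      0.      0.      1.  ]]
```

>>> drive_tool --deltas '[[[0,0,0],[0,0,7.6]],[[0,0,0],[0,0,7.6]],[[0,0,0],[0,0,7.6]],[[0,0,0],[0,0,7.6]],[[0,0,0],[0,0,7.6]],[[0,0,0],[0,0,7.6]],[[0,0,0],[0,0,7.6]],[[0,0,0],[0,0,7.6]],[[0,0,0],[0,0,7.9]],[[0,0,0],[0,0,0]]]' --claw 5.0

```text
clock: 1.25
position: [198.8, 592.4, 210.3]
ee_rot: [0.724, -0.69, 0.0, 0.0]
contact_force: [0.9, 0.6, -0.1]
gripper_width: 50.2
grasp_force: 0.0
```

>>> drive_tool --deltas '[[[0,0,0],[0,-7.4,0]],[[0,0,0],[0,-7.4,0]],[[0,0,0],[0,-7.4,0]],[[0,0,0],[0,-7.4,0]],[[0,0,0],[0,-7.4,0]],[[0,0,0],[0,0,0]]]'

```text
clock: 1.85
position: [198.6, 588.7, 208.6]
ee_rot: [0.686, -0.655, -0.229, -0.218]
contact_force: [-0.5, -0.9, -0.2]
gripper_width: 50.2
grasp_force: 0.0
```

Run:
```python
from h import *
s=arm.read_state(); print(s['joints'],R.from_quat(s['ee_rot']).as_matrix().round(3).tolist())
F=np.array([519,232]);ex=np.array([-.049,.999])
print(shift(np.r_[F+2*ex,110]))
```

```text
[ 1.43823304  0.14858982 -0.39522211 -0.27882506 -0.40540799 -1.16945515] [[0.037, -0.999, -0.03], [-0.799, -0.048, 0.599], [-0.6, 0.001, -0.8]]
[ 35.46 -30.31 -14.32]
```

>>> drive_tool --deltas '[[[2.96,-2.53,-1.19],[0,0,0]],[[2.96,-2.53,-1.19],[0,0,0]],[[2.96,-2.53,-1.19],[0,0,0]],[[2.96,-2.53,-1.19],[0,0,0]],[[2.96,-2.53,-1.19],[0,0,0]],[[2.96,-2.53,-1.19],[0,0,0]],[[2.96,-2.53,-1.19],[0,0,0]],[[2.96,-2.53,-1.19],[0,0,0]],[[2.96,-2.53,-1.19],[0,0,0]],[[2.96,-2.53,-1.19],[0,0,0]],[[2.96,-2.53,-1.19],[0,0,0]],[[2.96,-2.53,-1.19],[0,0,0]]]'

```text
clock: 3.05
position: [521.6, 236.4, 110.6]
ee_rot: [0.688, -0.653, -0.229, -0.219]
contact_force: [1.9, 1.4, -0.3]
gripper_width: 50.0
grasp_force: 0.0
```

>>> drive_tool --deltas '[[[0,0,0],[0,0,0]],[[0,0,0],[0,0,0]],[[0,0,0],[0,0,0]]]'

```text
clock: 3.35
position: [519.5, 238.5, 111.0]
ee_rot: [0.687, -0.654, -0.23, -0.219]
contact_force: [-0.9, 0.5, -0.3]
gripper_width: 50.1
grasp_force: 0.0
```

Run:
```python
from h import *
s=arm.read_state(); print(s['joints'].round(2),R.from_quat(s['ee_rot']).as_matrix().round(3).tolist())
d=cam('wrist'); save(d,'pics/w1.png')
F=np.array([519,232]);ex=np.array([-.049,.999])
print(shift(np.r_[F+2*ex,11]), s['position'])
ey=np.array([-.999,-.049])
print(proj(d,[np.r_[F+ex*a+ey*b,24] for a,b in((-45,-75),(-45,75),(45,75),(45,-75),(-31,8),(-31,-8),(0,8))]).round().tolist())
```

```text
[ 0.31  0.4  -0.16 -0.77 -0.99  0.17] [[0.04, -0.999, -0.03], [-0.798, -0.05, 0.601], [-0.602, -0.0, -0.799]]
[6.41 0.07 7.72] [519.49479682 238.46663233 110.96213987]
[[189.0, 73.0], [448.0, 73.0], [412.0, 171.0], [224.0, 171.0], [332.0, 92.0], [305.0, 92.0], [330.0, 129.0]]
```

View pics/w1.png

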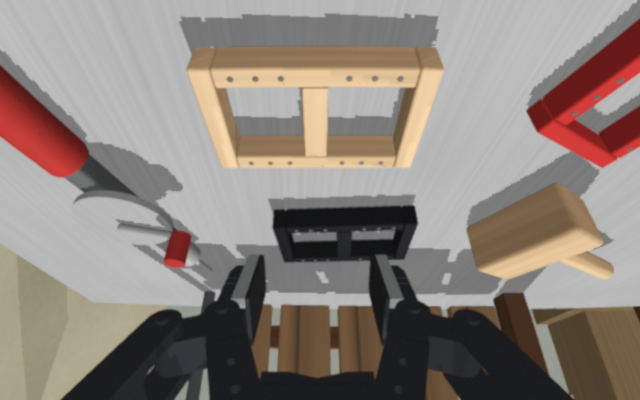

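The wrist view shows the beech frame centred at about (316,108), with its bar at columns 303–328. That puts it about 2 mm further out in x and 3 mm lower in y than predicted, so I'll correct for it. I'll descend in two stages.

Run:
```python
from h import *
F=np.array([521,229.]);ex=np.array([-.049,.999])
print(shift(np.r_[F+2*ex,45]),shift(np.r_[F+2*ex,11]))
```

```text
[ 4.61 -0.12  4.82] [ 6.65 -0.12  7.53]
```

>>> drive_tool --deltas '[[[1.15,-0.03,1.2],[0,0,0]],[[1.15,-0.03,1.2],[0,0,0]],[[1.15,-0.03,1.2],[0,0,0]],[[1.15,-0.03,1.2],[0,0,0]],[[0.5,0,0.68],[0,0,0]],[[0.5,0,0.68],[0,0,0]],[[0.5,0,0.68],[0,0,0]],[[0.5,0,0.67],[0,0,0]],[[0,0,0],[0,0,0]],[[0,0,0],[0,0,0]]]'

```text
clock: 4.4
position: [521.4, 230.4, 11.1]
ee_rot: [0.687, -0.654, -0.23, -0.219]
contact_force: [0.3, -0.3, 0.0]
gripper_width: 50.4
grasp_force: 0.0
```

>>> drive_tool --deltas '[[[0,0,0],[0,0,0]],[[0,0,0],[0,0,0]],[[0,0,0],[0,0,0]],[[0,0,0],[0,0,0]],[[0,0,0],[0,0,0]],[[0,0,0],[0,0,0]],[[0,0,0],[0,0,0]],[[0,0,0],[0,0,0]]]' --claw 0.5

```text
clock: 5.2
position: [522.0, 230.7, 12.2]
ee_rot: [0.687, -0.654, -0.229, -0.22]
contact_force: [-0.6, -0.5, 6.2]
gripper_width: 5.1
grasp_force: 2.9
```

Run:
```python
from h import *
d=cam('wrist'); save(d,'pics/w2.png')
s=arm.read_state(); print(s['position'],s['gripper_width'],s['grasp_force'],R.from_quat(s['ee_rot']).as_matrix().round(3).tolist())
```

```text
[521.97053279 230.70106675  12.24469396] 4.77208883807129 2.936177160590887 [[0.04, -0.999, -0.028], [-0.797, -0.048, 0.602], [-0.603, -0.002, -0.798]]
```

View pics/w2.png

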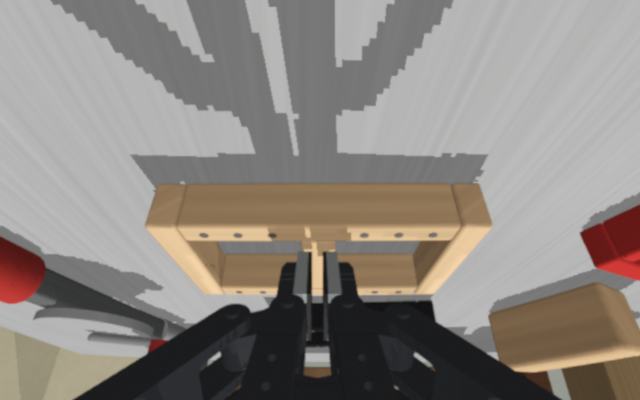

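The fingers closed to the commanded 5 mm with about 6 N of upward force, so they don't seem to have straddled the bar. I'll look closer.

Run:
```python
import cv2,numpy as np
a=cv2.imread('pics/w1.png')[40:180,240:390]; b=cv2.imread('pics/w2.png')[200:340,240:390]
cv2.imwrite('pics/z.png',cv2.resize(np.hstack([a,b]),None,fx=2.6,fy=2.6*1.5,interpolation=cv2.INTER_CUBIC))
```

```text
(no output)
```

View pics/z.png

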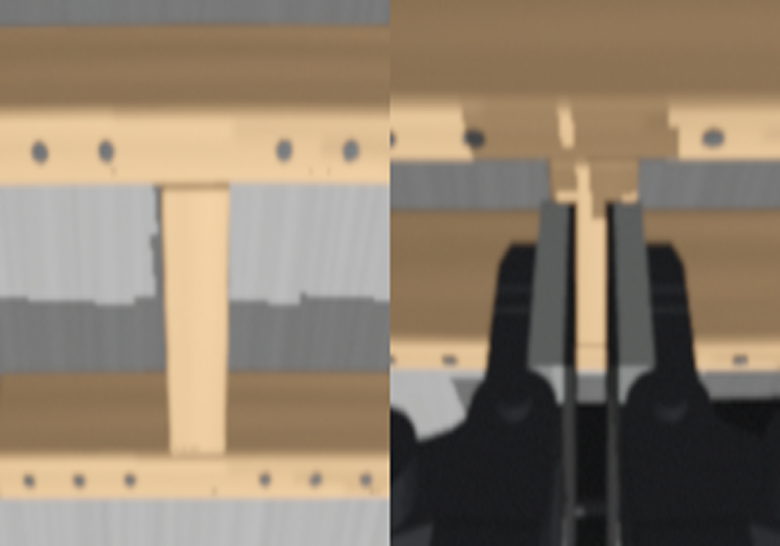

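Run:
```python
from h import *
d=cam('wrist'); s=arm.read_state(); M=R.from_quat(s['ee_rot']).as_matrix()
tp=lambda x,y,z: np.array(s['position'])+M@[x,y,z]
print('tcp, corners',proj(d,[tp(0,0,0),tp(11,0,0),tp(-11,0,0),tp(11,8,0)]).round().tolist())
for F in ([521,229.],[521,225.]):
  ex=np.array([-.049,.999]);ey=np.array([-.999,-.049])
  for nm,a,z in(('front out bot',-45,0),('front out top',-45,24),('front in top',-31,24),('rear in bot',31,0),('rear in top',31,24),('rear out top',45,24)):
    print(nm,proj(d,[np.r_[np.array(F)+ex*a+ey*b,z] for b in(-75,-8,8,75)]).round().tolist())
```

```text
tcp, corners [[317.0, 249.0], [317.0, 231.0], [317.0, 267.0], [332.0, 231.0]]
front out bot [[157.0, 180.0], [302.0, 180.0], [337.0, 180.0], [482.0, 181.0]]
front out top [[142.0, 226.0], [300.0, 226.0], [339.0, 226.0], [497.0, 226.0]]
front in top [[155.0, 241.0], [302.0, 242.0], [337.0, 242.0], [484.0, 241.0]]
rear in bot [[203.0, 251.0], [306.0, 252.0], [331.0, 252.0], [434.0, 252.0]]
rear in top [[196.0, 287.0], [306.0, 288.0], [332.0, 288.0], [442.0, 287.0]]
rear out top [[203.0, 294.0], [306.0, 295.0], [331.0, 295.0], [435.0, 295.0]]
front out bot [[154.0, 175.0], [302.0, 175.0], [338.0, 175.0], [486.0, 175.0]]
front out top [[138.0, 221.0], [300.0, 222.0], [340.0, 222.0], [502.0, 221.0]]
front in top [[152.0, 237.0], [302.0, 238.0], [338.0, 238.0], [488.0, 237.0]]
rear in bot [[202.0, 249.0], [306.0, 249.0], [332.0, 249.0], [436.0, 249.0]]
rear in top [[194.0, 285.0], [306.0, 286.0], [333.0, 286.0], [444.0, 285.0]]
rear out top [[201.0, 292.0], [306.0, 293.0], [332.0, 293.0], [437.0, 293.0]]
```

Run:
```python
from h import *
d=cam('wrist'); s=arm.read_state(); M=R.from_quat(s['ee_rot']).as_matrix()
tp=lambda x,y,z: np.array(s['position'])+M@[x,y,z]
for x in(11,0):
  print(x,[(k,*proj(d,[tp(x,9,-k),tp(x,31,-k)]).round().ravel()) for k in (0,5,10,15,20,30,40)])
```

```text
11 [(0, np.float64(334.0), np.float64(231.0), np.float64(374.0), np.float64(231.0)), (5, np.float64(334.0), np.float64(235.0), np.float64(376.0), np.float64(235.0)), (10, np.float64(335.0), np.float64(239.0), np.float64(378.0), np.float64(239.0)), (15, np.float64(335.0), np.float64(244.0), np.float64(379.0), np.float64(244.0)), (20, np.float64(336.0), np.float64(248.0), np.float64(381.0), np.float64(248.0)), (30, np.float64(337.0), np.float64(259.0), np.float64(385.0), np.float64(258.0)), (40, np.float64(338.0), np.float64(270.0), np.float64(390.0), np.float64(270.0))]
0 [(0, np.float64(333.0), np.float64(249.0), np.float64(373.0), np.float64(249.0)), (5, np.float64(334.0), np.float64(254.0), np.float64(375.0), np.float64(254.0)), (10, np.float64(334.0), np.float64(258.0), np.float64(376.0), np.float64(258.0)), (15, np.float64(335.0), np.float64(263.0), np.float64(378.0), np.float64(263.0)), (20, np.float64(335.0), np.float64(268.0), np.float64(380.0), np.float64(268.0)), (30, np.float64(336.0), np.float64(279.0), np.float64(383.0), np.float64(279.0)), (40, np.float64(338.0), np.float64(292.0), np.float64(388.0), np.float64(292.0))]
```

>>> drive_tool --deltas '[[[0,0,0],[0,0,0]],[[0,0,0],[0,0,0]],[[0,0,0],[0,0,0]],[[0,0,0],[0,0,0]],[[0,0,0],[0,0,0]],[[0,0,0],[0,0,0]]]' --claw 5.0

```text
clock: 5.95
position: [521.2, 230.4, 10.9]
ee_rot: [0.686, -0.654, -0.23, -0.219]
contact_force: [-0.1, -1.3, -0.5]
gripper_width: 50.3
grasp_force: 0.0
```

>>> drive_tool --deltas '[[[0.12,0,0.16],[0,0,0]],[[0.12,0,0.16],[0,0,0]],[[0.12,0,0.16],[0,0,0]],[[0,0,0],[0,0,0]],[[0,0,0],[0,0,0]]]'

```text
clock: 6.45
position: [521.3, 230.4, 5.0]
ee_rot: [0.686, -0.654, -0.23, -0.219]
contact_force: [-0.0, 0.6, 0.3]
gripper_width: 50.3
grasp_force: 0.0
```

Run:
```python
from h import *
d=cam('wrist'); b=cv2.cvtColor(d['img'],cv2.COLOR_RGB2BGR)[180:330,220:420]
cv2.imwrite('pics/z2.png',cv2.resize(b,None,fx=4,fy=4,interpolation=cv2.INTER_CUBIC))
s=arm.read_state();print(s['position'],s['contact_force'])
```

```text
[521.35993223 230.40345215   5.05380582] [ 0.14512392 -0.19744823  0.01500825]
```

View pics/z2.png

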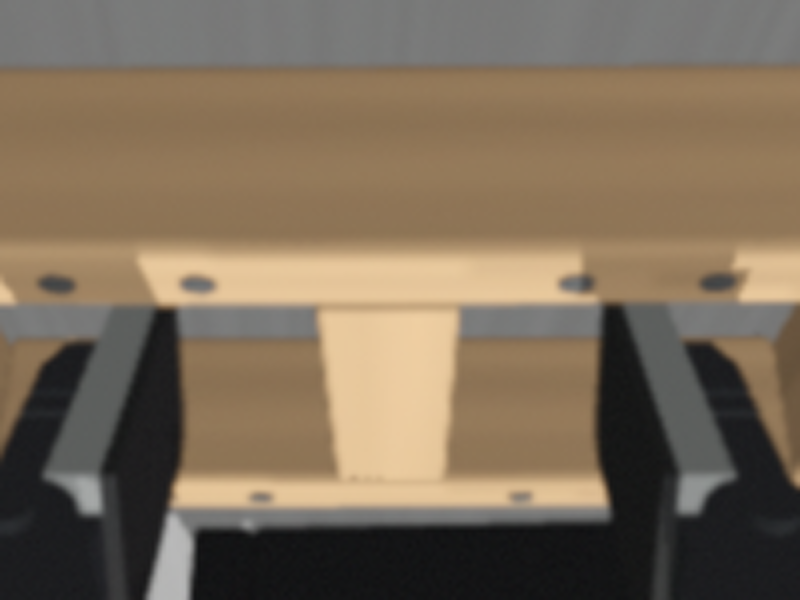

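>>> drive_tool --deltas '[[[0,0,0],[0,0,0]],[[0,0,0],[0,0,0]],[[0,0,0],[0,0,0]],[[0,0,0],[0,0,0]],[[0,0,0],[0,0,0]],[[0,0,0],[0,0,0]],[[0,0,0],[0,0,0]],[[0,0,0],[0,0,0]]]' --claw 0.5

```text
clock: 7.3
position: [521.5, 230.4, 5.4]
ee_rot: [0.687, -0.654, -0.23, -0.219]
contact_force: [-0.3, -2.6, 4.2]
gripper_width: 13.0
grasp_force: 58.9
```

>>> drive_tool --deltas '[[[-0.3,0,-0.4],[0,0,0]],[[-0.6,0,-0.8],[0,0,0]],[[-0.6,0,-0.8],[0,0,0]],[[-0.6,0,-0.8],[0,0,0]],[[-0.6,0,-0.8],[0,0,0]],[[-0.6,0,-0.8],[0,0,0]],[[0,0,0],[0,0,0]],[[0,0,0],[0,0,0]]]'

```text
clock: 8.1
position: [521.3, 230.4, 60.5]
ee_rot: [0.686, -0.654, -0.23, -0.219]
contact_force: [0.3, -1.1, 0.1]
gripper_width: 13.5
grasp_force: 58.6
```

Run:
```python
from h import *
d=cam('wrist'); b=cv2.cvtColor(d['img'],cv2.COLOR_RGB2BGR)[120:320,120:520]
d2=cam('side'); c=cv2.cvtColor(d2['img'],cv2.COLOR_RGB2BGR)[80:230,180:480]
cv2.imwrite('pics/z3.png',np.vstack([cv2.resize(b,(600,300)),cv2.resize(c,(600,300))]))
s=arm.read_state();print(s['position'],s['contact_force'],s['gripper_width'],s['grasp_force'])
```

```text
[521.02146038 230.2125358   59.66708035] [-1.11509681  0.14359326 -1.57737792] 12.876560647631647 58.59019696712494
```

View pics/z3.png

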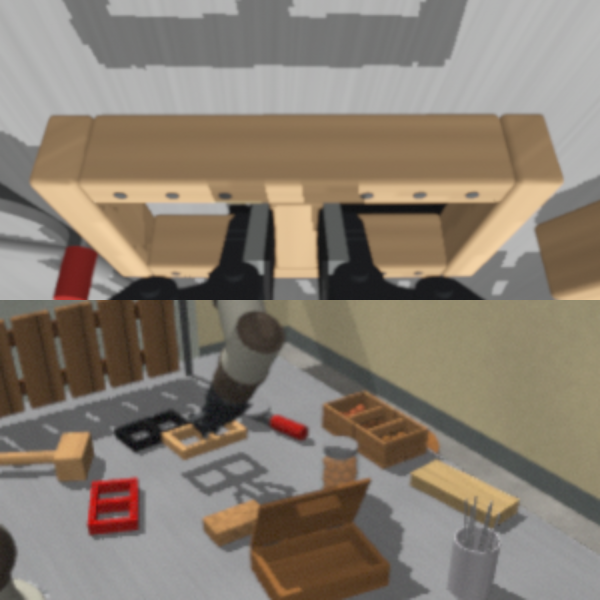

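The frame is held level by its bar and off the bench, and the case and lid are undisturbed. Next I'll lift it clear and turn it to match the case.

>>> drive_tool --deltas '[[[-2.04,0,-2.72],[0,0,0]],[[-2.04,0,-2.72],[0,0,0]],[[-2.04,0,-2.72],[0,0,0]],[[-2.04,0,-2.72],[0,0,0]],[[-2.04,0,-2.72],[0,0,0]],[[0,0,0],[3.64,0,4.83]],[[0,0,0],[3.64,0,4.83]],[[0,0,0],[0,0,0]],[[0,0,0],[0,0,0]]]'

```text
clock: 9.1
position: [520.9, 229.9, 229.7]
ee_rot: [-0.615, 0.722, 0.206, 0.241]
contact_force: [0.5, -0.2, -1.1]
gripper_width: 13.2
grasp_force: 58.9
```

Run:
```python
from h import *
s=arm.read_state(); print(s['joints'].round(2)); M=R.from_quat(s['ee_rot']).as_matrix();print(M.round(3).tolist(),s['position'])
print(shift(case2w(-72,0,230)), case2w(-72,0,230))
d=cam('wrist'); tp=lambda x,y,z: np.array(s['position'])+M@[x,y,z]
# frame in world-ish axes at TCP: TCP at frame (a0,0,5.4)
E=np.r_[CX,0]; 
for a0 in(0,2,4):
  print(a0,[int(proj(d,[np.array(s['position'])+E*(a-a0)+[0,0,z-5.4]])[0,1]) for a,z in((-45,0),(-45,24),(45,24))])
hsv=cv2.cvtColor(d['img'],cv2.COLOR_RGB2HSV); col=hsv[150:320,200]; print([(150+i,*c) for i,c in enumerate(col.tolist()) if i%3==0])
```

```text
[ 0.34  0.19 -0.14 -0.67 -1.01 -0.2 ]
[[-0.128, -0.987, 0.096], [-0.789, 0.16, 0.594], [-0.601, 0.001, -0.799]] [520.92758623 229.91868391 229.68789976]
[ 39.74  -5.25 -29.95] [ 493.108 -269.664  230.   ]
0 [194, 242, 306]
2 [191, 240, 305]
4 [189, 238, 304]
[(150, 30, 1, 193), (153, 30, 1, 193), (156, 60, 2, 166), (159, 90, 2, 120), (162, 0, 0, 150), (165, 0, 0, 191), (168, 60, 1, 194), (171, 60, 1, 195), (174, 30, 1, 193), (177, 60, 1, 192), (180, 0, 0, 193), (183, 90, 1, 188), (186, 60, 2, 131), (189, 60, 2, 129), (192, 60, 2, 140), (195, 18, 7, 181), (198, 16, 100, 151), (201, 16, 98, 153), (204, 16, 98, 153), (207, 16, 100, 151), (210, 16, 99, 149), (213, 17, 99, 150), (216, 16, 99, 152), (219, 17, 98, 154), (222, 17, 99, 155), (225, 16, 97, 155), (228, 16, 98, 153), (231, 17, 100, 153), (234, 17, 100, 153), (237, 16, 99, 154), (240, 16, 94, 184), (243, 17, 85, 226), (246, 18, 81, 237), (249, 15, 9, 120), (252, 17, 65, 187), (255, 18, 86, 192), (258, 16, 96, 165), (261, 17, 97, 165), (264, 16, 96, 164), (267, 17, 97, 165), (270, 16, 95, 169), (273, 16, 95, 177), (276, 17, 87, 207), (279, 17, 80, 242), (282, 17, 77, 252), (285, 17, 76, 254), (288, 17, 78, 249), (291, 17, 77, 251), (294, 18, 79, 243), (297, 18, 81, 235), (300, 17, 81, 233), (303, 22, 54, 188), (306, 25, 46, 183), (309, 24, 47, 183), (312, 24, 47, 170), (315, 24, 27, 48), (318, 128, 30, 34)]
```

>>> drive_tool --deltas '[[[3.31,-0.44,-2.5],[0,0,0]],[[3.31,-0.44,-2.5],[0,0,0]],[[3.31,-0.44,-2.5],[0,0,0]],[[3.31,-0.44,-2.5],[0,0,0]],[[3.31,-0.44,-2.5],[0,0,0]],[[3.31,-0.44,-2.5],[0,0,0]],[[3.31,-0.44,-2.5],[0,0,0]],[[3.31,-0.44,-2.5],[0,0,0]],[[3.31,-0.44,-2.5],[0,0,0]],[[3.31,-0.44,-2.5],[0,0,0]],[[3.31,-0.44,-2.5],[0,0,0]],[[3.31,-0.44,-2.5],[0,0,0]]]'

```text
clock: 10.35
position: [492.8, -272.3, 229.6]
ee_rot: [-0.614, 0.723, 0.206, 0.242]
contact_force: [1.8, 0.2, -1.6]
gripper_width: 13.3
grasp_force: 58.9
```

>>> drive_tool --deltas '[[[0,0,0],[0,0,0]],[[0,0,0],[0,0,0]],[[0,0,0],[0,0,0]]]'

```text
clock: 10.65
position: [492.8, -269.5, 230.0]
ee_rot: [-0.614, 0.723, 0.206, 0.242]
contact_force: [-0.1, -0.7, -1.2]
gripper_width: 13.6
grasp_force: 58.9
```

Run:
```python
from h import *
s=arm.read_state(); M=R.from_quat(s['ee_rot']).as_matrix();print(s['joints'].round(2),M.round(3).tolist(),s['position'])
for x,dz in((-72,48),(-9.5,42),(-2.5,25),(7.5,1)): print(x,dz,shift(case2w(x,0,15.5+dz)))
```

```text
[-0.58  0.45  0.22 -0.59 -1.62  0.47] [[-0.13, -0.987, 0.097], [-0.787, 0.162, 0.595], [-0.603, 0.001, -0.798]] [ 492.81761568 -269.4607596   230.03991237]
-72 48 [10.05 -0.04 13.28]
-9.5 42 [ 5.42 -0.04 17.53]
-2.5 25 [ 5.89 -0.04 19.31]
7.5 1 [ 6.54 -0.04 21.82]
```

>>> drive_tool --deltas '[[[2.01,0,2.66],[0,0,0]],[[2.01,0,2.66],[0,0,0]],[[2.01,0,2.66],[0,0,0]],[[2.01,0,2.65],[0,0,0]],[[2.01,-0.04,2.65],[0,0,0]],[[-0.93,0,0.85],[0,0,0]],[[-0.93,0,0.85],[0,0,0]],[[-0.93,0,0.85],[0,0,0]],[[-0.93,0,0.85],[0,0,0]],[[-0.91,0,0.85],[0,0,0]],[[0,0,0],[0,0,0]],[[0,0,0],[0,0,0]]]'

```text
clock: 11.85
position: [503.4, -208.3, 58.6]
ee_rot: [-0.614, 0.723, 0.205, 0.242]
contact_force: [-0.8, 0.5, -0.8]
gripper_width: 13.1
grasp_force: 59.0
```

Run:
```python
from h import *
s=arm.read_state();print(s['position'],s['contact_force'])
for x,dz in((-9.5,42),(-2.5,25),(7.5,1)): print(x,dz,shift(case2w(x,0,15.5+dz)))
d=cam('wrist'); b=cv2.cvtColor(d['img'],cv2.COLOR_RGB2BGR)[120:320,120:520]
d2=cam('side'); c=cv2.cvtColor(d2['img'],cv2.COLOR_RGB2BGR)[140:260,250:450]
cv2.imwrite('pics/z4.png',np.vstack([cv2.resize(b,(500,250)),cv2.resize(c,(500,300),interpolation=cv2.INTER_CUBIC)]))
```

```text
[ 503.37233028 -208.32191058   58.60198967] [-0.82259515  0.53390778 -0.77851586]
-9.5 42 [0.04 0.03 0.11]
-2.5 25 [0.5  0.03 1.89]
7.5 1 [1.15 0.03 4.4 ]
```

View pics/z4.png

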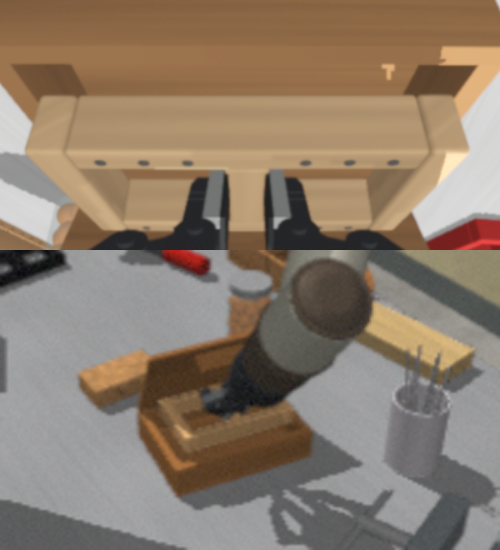

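The frame hovers over the case under the lid, centred between the end walls in the wrist view. Lowering it now.

>>> drive_tool --deltas '[[[0.12,0.01,0.47],[0,0,0]],[[0.12,0.01,0.47],[0,0,0]],[[0.13,0.01,0.47],[0,0,0]],[[0.13,0,0.48],[0,0,0]],[[0.11,0,0.42],[0,0,0]],[[0.11,0,0.42],[0,0,0]],[[0.11,0,0.42],[0,0,0]],[[0.11,0,0.42],[0,0,0]],[[0.11,0,0.42],[0,0,0]],[[0.1,0,0.4],[0,0,0]],[[0,0,0],[0,0,0]],[[0,0,0],[0,0,0]]]'

```text
clock: 13.15
position: [505.6, -191.4, 16.0]
ee_rot: [-0.614, 0.723, 0.205, 0.242]
contact_force: [0.0, 0.5, -1.1]
gripper_width: 13.5
grasp_force: 59.0
```

>>> drive_tool --deltas '[[[0.06,0,0.08],[0,0,0]],[[0,0,0],[0,0,0]],[[0,0,0],[0,0,0]]]'

```text
clock: 13.45
position: [505.8, -191.5, 15.4]
ee_rot: [-0.614, 0.723, 0.205, 0.242]
contact_force: [0.1, -0.3, 0.7]
gripper_width: 13.5
grasp_force: 59.3
```

>>> drive_tool --deltas '[[[0,0,0],[0,0,0]],[[0,0,0],[0,0,0]],[[0,0,0],[0,0,0]],[[0,0,0],[0,0,0]],[[0,0,0],[0,0,0]],[[0,0,0],[0,0,0]]]' --claw 4.0

```text
clock: 14.05
position: [505.6, -191.4, 15.0]
ee_rot: [-0.614, 0.723, 0.205, 0.242]
contact_force: [0.5, -1.5, -0.1]
gripper_width: 40.0
grasp_force: 0.0
```

Run:
```python
from h import *
s=arm.read_state();print(s['position'],s['contact_force'],s['grasp_force'])
d=cam('wrist'); save(d,'pics/w5.png')
hsv=cv2.cvtColor(d['img'],cv2.COLOR_RGB2HSV)
# along column of left opening, list hue/sat/val changes
print([(r,*hsv[r,200].tolist()) for r in range(150,320,2)])
for x in(2,6,10):
  print(x,[proj(d,[case2w(x+a,b,z)]).round()[0].tolist() for a,b,z in((-45,0,10),(-45,0,34),(-31,0,34),(45,0,34),(-45,-75,34),(-45,75,34))])
print('walls',[proj(d,[case2w(*p)]).round()[0].tolist() for p in((-57,0,44),(-67,0,44),(-57,0,10),(-57,-86,44),(-57,86,44))])
```

```text
[ 505.63020978 -191.38380715   15.02461844] [ 0.51611532 -1.53621037 -0.11080691] 0.0
[(150, 14, 128, 136), (152, 14, 129, 136), (154, 14, 129, 136), (156, 14, 128, 135), (158, 14, 130, 135), (160, 14, 128, 135), (162, 14, 128, 135), (164, 14, 128, 135), (166, 14, 129, 134), (168, 14, 130, 135), (170, 14, 129, 134), (172, 14, 129, 134), (174, 14, 131, 132), (176, 14, 129, 132), (178, 14, 130, 133), (180, 14, 131, 134), (182, 14, 130, 135), (184, 14, 129, 136), (186, 14, 130, 139), (188, 15, 128, 139), (190, 14, 128, 139), (192, 14, 129, 138), (194, 15, 129, 138), (196, 14, 130, 141), (198, 15, 130, 141), (200, 14, 127, 142), (202, 14, 128, 141), (204, 14, 129, 142), (206, 14, 129, 142), (208, 14, 127, 142), (210, 14, 130, 143), (212, 14, 130, 143), (214, 14, 130, 143), (216, 15, 127, 144), (218, 14, 128, 145), (220, 15, 128, 147), (222, 15, 129, 146), (224, 15, 128, 147), (226, 14, 126, 154), (228, 15, 127, 157), (230, 14, 126, 158), (232, 15, 126, 158), (234, 15, 125, 157), (236, 15, 127, 157), (238, 15, 126, 158), (240, 16, 99, 183), (242, 17, 88, 206), (244, 17, 89, 200), (246, 17
[... 418 characters left out ...]
7, 87, 203), (290, 17, 88, 200), (292, 17, 87, 202), (294, 17, 89, 201), (296, 17, 89, 195), (298, 17, 92, 189), (300, 17, 91, 187), (302, 17, 91, 187), (304, 16, 104, 164), (306, 14, 128, 141), (308, 14, 130, 141), (310, 14, 127, 142), (312, 14, 127, 142), (314, 14, 124, 125), (316, 9, 36, 50), (318, 120, 24, 42)]
2 [[317.0, 188.0], [317.0, 238.0], [317.0, 253.0], [317.0, 305.0], [130.0, 237.0], [504.0, 237.0]]
6 [[317.0, 194.0], [317.0, 242.0], [317.0, 257.0], [317.0, 307.0], [135.0, 242.0], [500.0, 241.0]]
10 [[317.0, 199.0], [317.0, 247.0], [317.0, 261.0], [317.0, 309.0], [139.0, 246.0], [495.0, 246.0]]
walls [[317.0, 245.0], [317.0, 231.0], [317.0, 168.0], [74.0, 243.0], [560.0, 243.0]]
```

>>> drive_tool --deltas '[[[0,0,-0.6],[0,0,0]],[[0,0,-1],[0,0,0]],[[0,0,-2],[0,0,0]],[[0,0,-2],[0,0,0]],[[0,0,-3],[0,0,0]],[[0,0,-3.4],[0,0,0]],[[-2.4,0,-3.2],[0,0,0]],[[-2.4,0,-3.2],[0,0,0]],[[-2.4,0,-3.2],[0,0,0]],[[-2.4,0,-3.2],[0,0,0]],[[0,0,0],[0,0,0]],[[0,0,0],[0,0,0]]]'

```text
clock: 15.3
position: [493.8, -263.5, 272.8]
ee_rot: [-0.614, 0.723, 0.203, 0.242]
contact_force: [0.4, -0.1, -0.9]
gripper_width: 40.3
grasp_force: 0.0
```

Run:
```python
from h import *
s=arm.read_state();print(s['position'],s['contact_force'],s['joints'].round(2))
d=cam('wrist'); b=cv2.cvtColor(d['img'],cv2.COLOR_RGB2BGR)
print('wrist walls',proj(d,[case2w(-57,0,44),case2w(-67,0,44),case2w(-39,0,34),case2w(-25,0,34)]).round().tolist())
d2=cam('top'); c=cv2.cvtColor(d2['img'],cv2.COLOR_RGB2BGR)[160:260,290:390]
cv2.imwrite('pics/z5.png',np.hstack([cv2.resize(b,(480,300)),cv2.resize(c,(300,300),interpolation=cv2.INTER_CUBIC)]))
```

```text
[ 493.80977111 -263.53131364  272.82466937] [ 0.40445601 -0.06703639 -0.85000367] [-0.57  0.42  0.27 -0.59 -1.68  0.42]
wrist walls [[318.0, 38.0], [318.0, 28.0], [318.0, 49.0], [318.0, 61.0]]
```

View pics/z5.png

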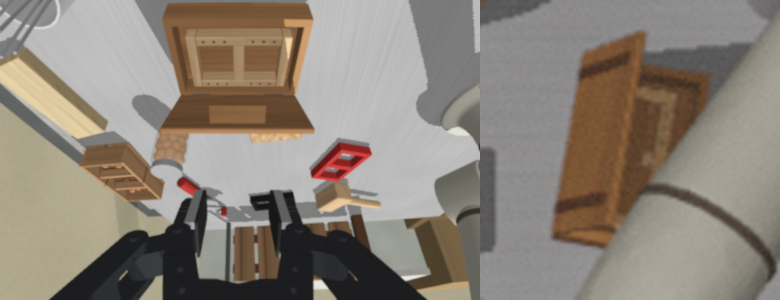

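The frame lies in the case with a clear gap at the front rim, and the lid is still open at its original angle. Next I'll straighten the tool to vertical and shut the fingers, then go over to the lid's outer side.

>>> drive_tool --deltas '[[[0,0,0],[0,7.4,0]],[[0,0,0],[0,7.4,0]],[[0,0,0],[0,7.4,0]],[[0,0,0],[0,7.4,0]],[[0,0,0],[0,7.4,0]],[[0,0,0],[0,0,0]],[[0,0,0],[0,0,0]]]' --claw 0

```text
clock: 16.1
position: [493.4, -261.9, 269.6]
ee_rot: [-0.648, 0.762, 0.002, -0.0]
contact_force: [0.3, -0.1, 0.6]
gripper_width: -0.2
grasp_force: 0.0
```

```bash
cat >> h.py <<'E'
def lid(th,r,off=11,gap=0): # TCP case coords with finger corner on lid's outer face
    n=8+gap; return case2w(62-r*np.cos(th)+n*np.sin(th)+off,0,44+r*np.sin(th)+n*np.cos(th))
E
python3 - <<'E'
from h import *
s=arm.read_state();print(s['position'],s['gripper_width'],R.from_quat(s['ee_rot']).as_matrix().round(3).tolist(),s['joints'].round(2))
print(shift(case2w(85,0,270)),shift(lid(1.13,100,11,12)))
E
```

```text
[ 493.40597112 -261.94250105  269.58897547] -0.23973254734222688 [[-0.161, -0.987, -0.003], [-0.987, 0.161, 0.002], [-0.001, 0.003, -1.0]] [-0.2   0.24 -0.06 -0.   -1.28  0.04]
[-14.93  -0.1   -0.02] [-11.26  -0.14  12.68]
```

>>> drive_tool --deltas '[[[-3.7,0,0],[0,0,0]],[[-3.7,0,0],[0,0,0]],[[-3.7,0,0],[0,0,0]],[[-3.8,-0.1,0],[0,0,0]],[[0,0,3],[0,0,0]],[[0,0,3],[0,0,0]],[[0,0,3],[0,0,0]],[[0,0,3.5],[0,0,0]],[[1.2,0,0],[0,0,0]],[[1.2,0,0],[0,0,0]],[[1.2,0,0],[0,0,0]],[[0,0,0],[0,0,0]]]'

```text
clock: 17.3
position: [514.0, -153.8, 147.7]
ee_rot: [-0.646, 0.763, -0.001, 0.001]
contact_force: [-0.2, 0.0, 0.5]
gripper_width: -0.1
grasp_force: 0.0
```

Run:
```python
from h import *
s=arm.read_state();print(s['position'],s['contact_force'])
pr=None
for th in (1.13,1.05,.95,.85,.75,.65,.55,.45,.35,.25,.15,.08,.04,0): 
    q=shift(lid(th,100)); print(th,q,None if pr is None else (q-pr).round(2)); pr=q
```

```text
[ 513.98391267 -153.80905677  147.71283289] [-0.23073744  0.01951413  0.49698938]
1.13 [0.81 0.2  0.98] None
1.05 [1.55 0.19 1.3 ] [ 0.74 -0.01  0.32]
0.95 [2.44 0.19 1.77] [0.89 0.   0.47]
0.85 [3.27 0.19 2.33] [0.83 0.   0.56]
0.75 [4.04 0.19 2.97] [0.77 0.   0.64]
0.65 [4.75 0.19 3.68] [0.71 0.   0.71]
0.55 [5.38 0.19 4.46] [0.63 0.   0.78]
0.45 [5.93 0.19 5.3 ] [0.55 0.   0.84]
0.35 [6.39 0.19 6.19] [0.46 0.   0.89]
0.25 [6.76 0.19 7.12] [0.37 0.   0.93]
0.15 [7.04 0.19 8.08] [0.28 0.   0.96]
0.08 [7.18 0.19 8.77] [0.14 0.   0.69]
0.04 [7.23 0.2  9.17] [0.05 0.01 0.4 ]
0 [7.27 0.2  9.57] [0.04 0.   0.4 ]
```

>>> drive_tool --deltas '[[[0.4,0.1,0.5],[0,0,0]],[[0.4,0.1,0.5],[0,0,0]],[[0.74,0,0.32],[0,0,0]],[[0.89,0,0.47],[0,0,0]],[[0.83,0,0.56],[0,0,0]]]'

```text
clock: 17.8
position: [506.3, -184.1, 122.5]
ee_rot: [-0.647, 0.762, -0.0, 0.0]
contact_force: [0.0, 1.4, 2.4]
gripper_width: -0.3
grasp_force: 1.2
```

>>> drive_tool --deltas '[[[0.77,0,0.64],[0,0,0]],[[0.71,0,0.71],[0,0,0]]]'

```text
clock: 18.0
position: [503.9, -199.0, 108.7]
ee_rot: [-0.647, 0.762, -0.001, 0.0]
contact_force: [0.7, 0.5, 2.7]
gripper_width: -0.3
grasp_force: 1.1
```

>>> drive_tool --deltas '[[[0.63,0,0.78],[0,0,0]],[[0.55,0,0.84],[0,0,0]],[[0.46,0,0.89],[0,0,0]],[[0.37,0,0.93],[0,0,0]]]'

```text
clock: 18.4
position: [500.1, -218.5, 73.6]
ee_rot: [-0.647, 0.762, 0.0, -0.0]
contact_force: [0.5, -0.7, 3.2]
gripper_width: 0.1
grasp_force: 1.1
```

>>> drive_tool --deltas '[[[0.14,0,0.48],[0,0,0]],[[0.14,0,0.48],[0,0,0]],[[0.14,0,0.5],[0,0,0]],[[0,0,0],[0,0,0]]]'

```text
clock: 18.8
position: [499.0, -221.9, 59.0]
ee_rot: [-0.647, 0.762, 0.001, -0.0]
contact_force: [0.2, 0.3, 0.5]
gripper_width: 0.0
grasp_force: 0.0
```

>>> drive_tool --deltas '[[[0.1,0,0.3],[0,0,0]],[[0,0,0.3],[0,0,0]],[[0,0,0.3],[0,0,0]],[[0,0,0],[0,0,0]],[[0,0,0],[0,0,0]]]'

```text
clock: 19.3
position: [499.3, -222.9, 50.6]
ee_rot: [-0.647, 0.762, 0.0, -0.0]
contact_force: [-0.4, 0.0, -0.3]
gripper_width: 0.1
grasp_force: 0.0
```

>>> drive_tool --deltas '[[[0,0,0.3],[0,0,0]],[[0,0,0],[0,0,0]],[[0,0,0],[0,0,0]]]'

```text
clock: 19.6
position: [499.3, -223.0, 47.7]
ee_rot: [-0.647, 0.762, 0.0, 0.0]
contact_force: [-0.6, -0.2, 0.2]
gripper_width: 0.4
grasp_force: 0.1
```

Run:
```python
from h import *
for n in('wrist','side'):
    d=cam(n); save(d,f'pics/{n}9.png')
    hs=cv2.cvtColor(d['img'],cv2.COLOR_RGB2HSV)
    if n=='side':
        m=((hs[...,0]<16)&(hs[...,1]>110)&(hs[...,2]>40)).astype(np.uint8); k=np.zeros_like(m);k[165:245,300:380]=m[165:245,300:380]
        c=max(cv2.findContours(k,0,1)[0],key=cv2.contourArea).reshape(-1,2); print('blob',c.min(0),c.max(0))
        for th in(0,.1,.2,.3,.5,1.13):
            print(th,[proj(d,[np.r_[case2w(62-129*np.cos(th)+8*np.sin(th),y,44+129*np.sin(th)+8*np.cos(th))]])[0].round(1).tolist() for y in(-96,96)])
        # vertical profile along near end column
        for y in(-60,60):
            u,v=proj(d,[case2w(-67,y,30)])[0].round().astype(int); print(y,u,v,[(r,*hs[r,u].tolist()) for r in range(v-30,v+12,2)])
```

```text
blob [306 190] [373 237]
0 [[373.6, 209.5], [318.6, 225.7]]
0.1 [[373.6, 206.1], [318.4, 222.2]]
0.2 [[373.5, 202.5], [317.9, 218.4]]
0.3 [[373.1, 198.7], [317.3, 214.5]]
0.5 [[371.8, 190.9], [315.7, 206.3]]
1.13 [[363.3, 167.8], [307.6, 181.6]]
-60 363 218 [(188, 135, 5, 106), (190, 90, 2, 156), (192, 0, 0, 156), (194, 12, 36, 157), (196, 13, 145, 169), (198, 14, 139, 97), (200, 15, 149, 72), (202, 13, 167, 58), (204, 14, 152, 77), (206, 14, 149, 89), (208, 14, 144, 99), (210, 15, 130, 104), (212, 16, 124, 111), (214, 14, 141, 107), (216, 15, 155, 94), (218, 14, 158, 87), (220, 13, 151, 83), (222, 14, 152, 84), (224, 14, 152, 89), (226, 15, 17, 92), (228, 135, 5, 94)]
60 329 228 [(198, 14, 156, 163), (200, 14, 160, 174), (202, 14, 163, 169), (204, 14, 161, 171), (206, 14, 154, 172), (208, 14, 159, 170), (210, 15, 162, 164), (212, 14, 159, 160), (214, 14, 159, 154), (216, 14, 154, 157), (218, 14, 155, 107), (220, 14, 115, 120), (222, 16, 117, 116), (224, 14, 151, 101), (226, 12, 143, 91), (228, 16, 154, 86), (230, 14, 145, 88), (232, 14, 149, 89), (234, 14, 144, 94), (236, 11, 44, 98), (238, 90, 8, 98)]
```

The side-view edge rows (about 217 against 222.7 predicted when shut) put the lid near 0.15 rad and following the finger. The real fingertips therefore sit about 20 mm behind the TCP. I'll keep pressing gently.

>>> drive_tool --deltas '[[[0,0,0.3],[0,0,0]],[[0,0,0.3],[0,0,0]],[[0,0,0],[0,0,0]],[[0,0,0],[0,0,0]]]'

```text
clock: 20.1
position: [499.2, -223.0, 41.5]
ee_rot: [-0.647, 0.762, 0.0, -0.0]
contact_force: [0.6, -0.1, 0.2]
gripper_width: -0.1
grasp_force: 0.0
```

>>> drive_tool --deltas '[[[0,0,0.2],[0,0,0]],[[0,0,0.2],[0,0,0]],[[0,0,0],[0,0,0]],[[0,0,0],[0,0,0]]]'

```text
clock: 20.5
position: [499.3, -223.0, 37.6]
ee_rot: [-0.647, 0.762, 0.0, 0.0]
contact_force: [-1.1, 0.4, -0.1]
gripper_width: -0.1
grasp_force: 0.0
```

```bash
cat > sv.py <<'E'
from h import *
d=cam('side'); hs=cv2.cvtColor(d['img'],cv2.COLOR_RGB2HSV)
for y in(60,80):
    u=int(proj(d,[case2w(-67,y,30)])[0,0].round()); print(y,u,[(r,*hs[r,u,1:].tolist()) for r in range(208,240,1)])
s=arm.read_state();print(s['position'],s['contact_force'])
E
python3 sv.py
```

```text
60 329 [(208, 160, 171), (209, 159, 168), (210, 160, 171), (211, 165, 170), (212, 159, 168), (213, 155, 161), (214, 159, 157), (215, 158, 158), (216, 159, 159), (217, 159, 159), (218, 158, 153), (219, 164, 157), (220, 160, 159), (221, 159, 128), (222, 158, 102), (223, 142, 95), (224, 143, 100), (225, 147, 97), (226, 147, 90), (227, 150, 90), (228, 165, 88), (229, 142, 90), (230, 154, 88), (231, 166, 86), (232, 150, 85), (233, 155, 87), (234, 142, 95), (235, 130, 96), (236, 40, 95), (237, 8, 95), (238, 5, 95), (239, 5, 94)]
80 324 [(208, 164, 169), (209, 159, 170), (210, 158, 169), (211, 158, 170), (212, 157, 162), (213, 160, 143), (214, 157, 117), (215, 154, 104), (216, 155, 102), (217, 156, 100), (218, 152, 99), (219, 157, 112), (220, 165, 148), (221, 160, 158), (222, 158, 150), (223, 156, 111), (224, 141, 96), (225, 152, 99), (226, 159, 98), (227, 141, 96), (228, 159, 93), (229, 150, 90), (230, 164, 90), (231, 152, 87), (232, 142, 86), (233, 149, 89), (234, 145, 86), (235, 141, 92), (236, 144, 94), (237, 98, 96), (238, 16, 93), (239, 3, 95)]
[ 499.33668167 -222.94104285   37.66074213] [ 0.25346483 -0.88404612 -0.47353182]
```

>>> drive_tool --deltas '[[[0,0,0.2],[0,0,0]],[[0,0,0.2],[0,0,0]],[[0,0,0],[0,0,0]],[[0,0,0],[0,0,0]]]'

```text
clock: 20.95
position: [499.4, -223.0, 33.7]
ee_rot: [-0.647, 0.762, 0.0, 0.0]
contact_force: [0.4, -0.6, 0.2]
gripper_width: 0.1
grasp_force: 0.0
```

>>> drive_tool --deltas '[[[0,0,0.15],[0,0,0]],[[0,0,0.15],[0,0,0]],[[0,0,0],[0,0,0]],[[0,0,0],[0,0,0]]]'

```text
clock: 21.35
position: [499.4, -223.2, 31.3]
ee_rot: [-0.647, 0.762, -0.0, -0.0]
contact_force: [-1.7, -0.6, 5.3]
gripper_width: -0.0
grasp_force: 2.5
```

```bash
python3 sv.py | cut -c1-400
```

```text
60 329 [(208, 155, 169), (209, 154, 167), (210, 157, 164), (211, 161, 170), (212, 161, 171), (213, 161, 168), (214, 161, 163), (215, 161, 158), (216, 158, 157), (217, 159, 157), (218, 157, 158), (219, 161, 152), (220, 159, 154), (221, 153, 160), (222, 159, 157), (223, 157, 143), (224, 151, 103), (225, 138, 89), (226, 140, 89), (227, 153, 90), (228, 149, 91), (229, 154, 88), (230, 153, 85), (231, 1
80 324 [(208, 159, 170), (209, 163, 167), (210, 163, 167), (211, 159, 168), (212, 155, 169), (213, 159, 167), (214, 162, 143), (215, 153, 127), (216, 146, 112), (217, 151, 103), (218, 151, 101), (219, 163, 100), (220, 152, 99), (221, 153, 107), (222, 157, 148), (223, 162, 159), (224, 154, 157), (225, 150, 119), (226, 156, 98), (227, 156, 90), (228, 156, 93), (229, 143, 91), (230, 153, 90), (231, 1
[ 499.3981354  -223.2219819    31.27725067] [-1.02302545 -0.24371535  5.65584718]
```

>>> drive_tool --deltas '[[[0,0,0.2],[0,0,0]],[[0,0,0.2],[0,0,0]],[[0,0,0],[0,0,0]],[[0,0,0],[0,0,0]]]'

```text
clock: 21.8
position: [499.6, -223.3, 31.0]
ee_rot: [-0.648, 0.762, -0.001, -0.0]
contact_force: [-8.3, 5.3, 27.4]
gripper_width: 0.2
grasp_force: 13.9
```

>>> drive_tool --deltas '[[[0,0,0.2],[0,0,0]],[[0,0,0],[0,0,0]],[[0,0,0],[0,0,0]],[[0,0,0],[0,0,0]]]'

```text
clock: 22.2
position: [499.6, -223.3, 30.9]
ee_rot: [-0.648, 0.762, -0.001, -0.0]
contact_force: [-12.2, 7.0, 38.9]
gripper_width: -0.2
grasp_force: 19.5
```

```bash
python3 sv.py | cut -c1-400
```

```text
60 329 [(208, 163, 163), (209, 155, 171), (210, 158, 170), (211, 160, 169), (212, 162, 172), (213, 160, 166), (214, 159, 162), (215, 156, 159), (216, 163, 158), (217, 153, 162), (218, 159, 159), (219, 158, 153), (220, 157, 154), (221, 157, 158), (222, 160, 156), (223, 162, 145), (224, 154, 109), (225, 154, 86), (226, 156, 88), (227, 146, 91), (228, 163, 86), (229, 138, 89), (230, 151, 86), (231, 1
80 324 [(208, 160, 169), (209, 157, 167), (210, 160, 169), (211, 158, 168), (212, 159, 167), (213, 158, 169), (214, 159, 152), (215, 157, 127), (216, 152, 111), (217, 142, 106), (218, 164, 101), (219, 149, 101), (220, 160, 99), (221, 156, 106), (222, 155, 150), (223, 161, 157), (224, 160, 156), (225, 158, 118), (226, 158, 97), (227, 165, 91), (228, 141, 94), (229, 159, 90), (230, 147, 90), (231, 1
[ 499.61881856 -223.33488787   30.8844216 ] [-11.50573115   6.40491439  38.88628683]
```

Firm stop at 39 N, with the edge at row 223.5, so the lid is shut. I'll back off straight up and check that it stays down.

>>> drive_tool --deltas '[[[0,0,-0.6],[0,0,0]],[[0,0,-1],[0,0,0]],[[0,0,-3],[0,0,0]],[[0,0,-4],[0,0,0]],[[0,0,-4],[0,0,0]],[[-3,0,-4],[0,0,0]],[[-4,0,-2],[0,0,0]],[[-4,0,0],[0,0,0]],[[-4,0,0],[0,0,0]],[[0,0,0],[0,0,0]],[[0,0,0],[0,0,0]]]'

```text
clock: 23.35
position: [523.8, -74.1, 210.4]
ee_rot: [-0.648, 0.762, 0.0, -0.0]
contact_force: [0.1, -0.6, 0.4]
gripper_width: 0.1
grasp_force: 0.0
```

Run:
```python
from h import *
d=cam('side'); hs=cv2.cvtColor(d['img'],cv2.COLOR_RGB2HSV)
for y in(60,0,-60):
    u=int(proj(d,[case2w(-67,y,30)])[0,0].round()); print(y,u,'pred shut',[proj(d,[case2w(-67,y,z)])[0,1].round(1) for z in(52,0)],[(r,int(hs[r,u,2])) for r in range(206,240)])
s=arm.read_state();print(s['position'],s['contact_force'])
```

```text
60 329 pred shut [np.float64(222.5), np.float64(235.0)] [(206, 169), (207, 172), (208, 167), (209, 169), (210, 169), (211, 168), (212, 177), (213, 170), (214, 163), (215, 161), (216, 161), (217, 159), (218, 162), (219, 156), (220, 154), (221, 159), (222, 156), (223, 142), (224, 109), (225, 87), (226, 91), (227, 92), (228, 88), (229, 89), (230, 87), (231, 91), (232, 87), (233, 88), (234, 91), (235, 95), (236, 96), (237, 95), (238, 95), (239, 94)]
0 347 pred shut [np.float64(217.4), np.float64(229.8)] [(206, 171), (207, 170), (208, 170), (209, 168), (210, 168), (211, 159), (212, 155), (213, 159), (214, 159), (215, 161), (216, 155), (217, 155), (218, 127), (219, 103), (220, 88), (221, 89), (222, 88), (223, 88), (224, 87), (225, 87), (226, 86), (227, 88), (228, 88), (229, 90), (230, 90), (231, 91), (232, 93), (233, 94), (234, 91), (235, 97), (236, 93), (237, 96), (238, 97), (239, 106)]
-60 363 pred shut [np.float64(212.4), np.float64(224.8)] [(206, 63), (207, 62), (208, 67), (209, 82), (210, 95), (211, 98), (212, 95), (213, 100), (214, 92), (215, 85), (216, 92), (217, 91), (218, 86), (219, 84), (220, 82), (221, 82), (222, 83), (223, 85), (224, 90), (225, 90), (226, 90), (227, 93), (228, 92), (229, 96), (230, 97), (231, 96), (232, 97), (233, 96), (234, 106), (235, 146), (236, 155), (237, 157), (238, 158), (239, 158)]
[523.60927687 -74.94978566 210.35422544] [ 1.23538521 -1.33371332  0.07829594]
```

The lid's edge sits where the shut position predicts, the arm is clear, and nothing is in contact. Handing in.

```bash
python3 -c "
from bench import arm
print(arm.job_done())"
```

```text
the job is handed in; nothing more can be done
None
```

I laid the frame flat in the case with a clear gap at the front rim and let go of it. I then swung the lid down gently and pressed it home to a firm stop at about 39 N; after I backed off, the side view showed it shut, and I handed the job in, but no verdict came back.

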